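# Load and lock the movement tester

### The arm

A 6-joint arm with a two-finger parallel gripper is mounted at the origin on the work surface. World frame = base frame: x ahead of the robot, y to its left, z up, the work surface at z = 0. Lengths are in mm, angles in rad, forces in N, time in s.
With the tool pointing down it reaches from about 275 to 1000 mm from the base axis. Payload 8.4 kg.
Tool frame: the origin (TCP) lies between the finger pads; the fingertips stand 22 mm ahead of it and the grasp point (between the pads) lies 3 mm ahead of it; z points along the fingers, y is the line along which they close (so a half turn about z gives the same grasp; the last joint's range is limited). The gripper opens to 85 mm and grips with 20 to 120 N. Pads are 22 mm wide; open, the fingers measure 114 mm over their backs; the gripper's body (76 mm by 85 mm) begins 54 mm behind the grasp point. The pads swing forward as they close: fully open they stand 13 mm farther back than shut.
Start: joints at [-1.237, 0.353, 1.633, -0, 1.155, -0.002], TCP at [205.952, -590.095, 253.281] pointing down, gripper open.
Joint ranges: [-2.63, 2.63], [-0.92, 2.1], [0.06, 2.66], [-1.3, 4.44], [0, 2.69], [-3.02, 3.02]. Speed limits (rad/s): [2.22, 2.22, 2.79, 3.14, 3.14, 3.14].

### API

Orientations are given as [roll, pitch, yaw] about the fixed x, y, z axes, in that order (R = Rz(yaw) Ry(pitch) Rx(roll)).
In Python, from rig import r, grab_frame gives the robot as it stands.
- The arm moves only by the shell command python3 -m inch 'ROWS' [FORCE]. ROWS is JSON, a list of rows, each a list of 7 numbers: the turn, a rotation vector about the tool's x, y, z as a fraction of full scale, then the shift along the tool's x, y, z as a fraction of full scale, then the closure, from 0 (fully open) to 1 (shut). In form: [[rx, ry, rz, dx, dy, dz, fingers], ...]. A call has 1 to 8 rows; each row shifts and turns the commanded pose from where the row before left it, along the tool's axes as they then stand; what a row does not reach is not made up. Full scale, the value 1, is 2.5 cm for a shift and pi rad for a turn. A row lasts 1/12 s, in which the tool goes at most 41.7 mm and 7.16 degrees, less where a joint would pass 70% of its speed; a pose out of reach is approached as far as the arm can. A call with a number of a shift or a turn outside -1 to 1 is refused whole. A call with a gripper value outside its range is refused whole. The fingers move at their own pace and stop on an object; FORCE is the grip in N (left out, the last holds). Time passes only in rows, so rows that do not move let the fingers close. It gives the time, the measured TCP pose, the force, the opening and the grip force at its end, in the units of the state.
- r.sense(): the state, without advancing time (a new reading comes with each control period).
- grab_frame(name): name is "side" or "top"; returns a dict with "pixels" (420x560x3 uint8, red, green, blue), "z_map" (420x560 float32, mm along the optical axis (not along the pixel's ray), 0 where there is no reading), "vertical_fov" (degrees; the focal length in pixels is half the picture's height over the tangent of half this angle, whatever the lens; pixels are square), "cx", "cy" (the principal point, pixels), "dist" ([k1, k2, p1, p2, k3] as OpenCV has them; the pictures are not rectified), "cam_to_world" (4x4, takes a point from camera to world coordinates). Camera axes: x right, y down, z forward; pixel columns grow to the right and rows downward; lengths in mm; the calibration is good to about 2 mm. A picture is of the moment at which its call begins.
- r.sign_off(): hands the job in; it is judged then, once.
The state is a dict: "clock": time; "qpos": joint angles; "qvel": joint speeds; "joint_efforts": joint torques, N m; "eef_pos": TCP position; "tcp_rot": TCP orientation; "contact_force": force on the tool from outside, world axes, zero at the start; "wrist_torque": the same for the moment, N m; "opening": opening from 0.0 (shut) to 1.0 (fully open); "grasp_force": force on a finger pad.
Only numpy, scipy, OpenCV 4.12 (cv2) and the standard library are available. Lean on these libraries where they do the work, as an engineer would, in place of code of your own. Each camera call takes 0.05 s, during which the arm holds its last target. There are 200 camera calls.

### The job

First open the tester's clamp by turning its wheel anticlockwise, regripping as needed, until the white pointer stands at the green mark. Then lay every watch-movement carrier on the bench flat in a bay of its own (any bay), slide it tongue first under the fixed bar, fully home against the back stop, and fill the gap left behind it with the block that fits, standing flat on the bay floor: short grey behind a large blue-tabbed carrier, long yellow behind a small red-tabbed one (spare blocks may stay on the bench). Only when all are packed, turn the wheel back clockwise until the pointer stands at the red mark, and never knock over the oil jar or the loupe.

Things in the scene. Friction and masses are not known exactly. Their poses are not given: they have to be found in the camera images.
- tester: Fixed rotation tester: aluminium cradle with three bays side by side, 72 mm apart, each 48 mm wide between ribs; floor 6 mm above the bench, ribs 8 mm above the floor. Over their far end runs a fixed dark steel bar, underside 11 mm above the floor. Origin: on the bench under the middle of the bar's front edge; x along the bays, in under the bar, away from the robot; y across (left), z up.
- bay0 (a point): Right-hand (-y) bay: point on its floor and centre line, exactly under the bar's front edge; axes as the tester's.
- bay1 (a point): Middle bay: point on its floor and centre line, exactly under the bar's front edge; axes as the tester's.
- bay2 (a point): Left-hand (+y) bay: point on its floor and centre line, exactly under the bar's front edge; axes as the tester's.
- stop (a point): Back stop: on the face of the grey housing at the far end of the middle bay, at floor height, 30 mm beyond the bar's front edge (the same for all bays). The bar is 22 mm wide (x), its top 29 mm above the bench; the housing is 100 mm long (x), top 45 mm above the bench.
- front_wall (a point): Inner face of the blue front wall that closes the bays towards the robot, middle bay, at floor height: 98 mm before the bar's front edge, 128 mm from the back stop. The wall's top is 10 mm above the bay floor. A large carrier fully home leaves a 38 mm gap to this wall, a small one 58 mm.
- big1: Large carrier. 90 (x) x 44 (y) x 8 mm aluminium plate, 130 g. Origin: centre of its underside; +x to its plain front end (tongue, front 32 mm bare), z up. Upright blue grip tab 16 (x) x 24 (y) mm, flush with the rear end, centre at x = -37 mm, top 50 mm above the underside; before it a fixed brass movement, 40 mm wide, top 17 mm. Starts flat on the bench; two or three of the four carriers are present.
- big2: Large carrier. 90 (x) x 44 (y) x 8 mm aluminium plate, 130 g. Origin: centre of its underside; +x to its plain front end (tongue, front 32 mm bare), z up. Upright blue grip tab 16 (x) x 24 (y) mm, flush with the rear end, centre at x = -37 mm, top 50 mm above the underside; before it a fixed brass movement, 40 mm wide, top 17 mm. Starts flat on the bench; two or three of the four carriers are present.
- small1: Small carrier. 70 (x) x 44 (y) x 8 mm aluminium plate, 130 g. Origin: centre of its underside; +x to its plain front end (tongue, front 29 mm bare), z up. Upright red grip tab 16 (x) x 24 (y) mm, flush with the rear end, centre at x = -27 mm, top 50 mm above the underside; before it a fixed brass movement, 23 mm wide, top 17 mm. Starts flat on the bench; two or three of the four carriers are present.
- small2: Small carrier. 70 (x) x 44 (y) x 8 mm aluminium plate, 130 g. Origin: centre of its underside; +x to its plain front end (tongue, front 29 mm bare), z up. Upright red grip tab 16 (x) x 24 (y) mm, flush with the rear end, centre at x = -27 mm, top 50 mm above the underside; before it a fixed brass movement, 23 mm wide, top 17 mm. Starts flat on the bench; two or three of the four carriers are present.
- short1: Short packing block: grey, 34 (x) x 44 (y) x 50 (z) mm block with rounded edges, 80 g, on the bench at the start; fills the gap behind a large carrier with 4 mm to spare, its x along the bay. Origin: centre of its underside, z up. One may be left over.
- short2: Short packing block: grey, 34 (x) x 44 (y) x 50 (z) mm block with rounded edges, 80 g, on the bench at the start; fills the gap behind a large carrier with 4 mm to spare, its x along the bay. Origin: centre of its underside, z up. One may be left over.
- long1: Long packing block: yellow, 54 (x) x 44 (y) x 50 (z) mm block with rounded edges, 80 g, on the bench at the start; fills the gap behind a small carrier with 4 mm to spare, its x along the bay. Origin: centre of its underside, z up. One may be left over.
- long2: Long packing block: yellow, 54 (x) x 44 (y) x 50 (z) mm block with rounded edges, 80 g, on the bench at the start; fills the gap behind a small carrier with 4 mm to spare, its x along the bay. Origin: centre of its underside, z up. One may be left over.
- wheel (a joint): Angle (rad) of the clamp handwheel on top of the tester's housing, vertical axis; grows clockwise seen from above. At 0 the white pointer stands at the green mark (towards the tester's +y), at 3.0 at the red mark; stops at 0 and 3.7, starts between 2.2 and 3.1. Turns stiffly (0.06 N m), stays where it is left.
- wheel_grip (a point): On the handwheel's axis, 80 mm above the bench, 80 mm beyond the bar's front edge on the centre line: height to grip. Steel disc, 68 mm wide, top 58 mm above the bench, with an upright black grip bar across it, 58 long x 14 thick x 32 mm high (top 90 mm). The bar runs along the point's y; its +y end has the white pointer. The point turns with the wheel.
- loupe: Black eyeglass loupe, 42 mm wide, 36 mm tall, standing on the bench beside the tester. Bystander. Origin: centre of underside, z up.
- oil_jar: Amber jar of oil with red cap, 36 mm wide, 50 mm tall, standing on the bench. Bystander. Origin: centre of underside, z up.
There are look-alikes about, which are no part of the job. What is shaped like the big2 but purple or turquoise is not meant.

How it is judged:
By the outcome, as a careful person would: the job done as asked, in the order asked, and still so for the second after the job is handed in, with the robot touching nothing.
Of big1, big2, small1, small2 only 2 to 3 are there at a start; the rules pass over those that are not, and their reading is None.
At some moment in a run one of big1, short1, small1, long1, big2, short2, small2, long2 may be knocked a few centimetres aside while the robot is not near it.
Once in a run the grip may slacken for a moment while it holds something.
It also fails if it takes over 210 s, if anything falls off the work surface, if the arm or the gripper's body presses on something with over 40 N, if the wrist force passes 120 N, or if a joint passes its speed limit or range.

## Working session

There is one attempt and no reset: what is moved stays moved. The work goes in short steps, Python scripts to look and compute and a shell command to move; the robot and the scene stay as the last step left them, time stands still between calls to the robot, and variables do not carry over. Pictures are saved under pics/ and viewed, at most 14 in all, crops included, and the job is handed in when it is done.

```bash
ls; mkdir -p pics; cat > h.py <<'E'
import numpy as np, cv2
from rig import r, grab_frame
def K(f):
    h,w=f["pixels"].shape[:2]; fl=h/2/np.tan(np.radians(f["vertical_fov"])/2)
    return np.array([[fl,0,f["cx"]],[0,fl,f["cy"]],[0,0,1]])
def world(f,uv,z=None):
    """pixels->world; by depth, or on plane z"""
    uv=np.array(uv,float).reshape(-1,1,2); n=cv2.undistortPoints(uv,K(f),np.array(f["dist"])).reshape(-1,2)
    d=np.c_[n,np.ones(len(n))]; T=np.array(f["cam_to_world"])
    if z is None:
        s=np.array([f["z_map"][int(round(v)),int(round(u))] for u,v in uv.reshape(-1,2)])
    else:
        s=(z-T[2,3])/(d@T[:3,:3].T)[:,2]
    return (d*s[:,None])@T[:3,:3].T+T[:3,3]
def cloud(f):
    h,w=f["z_map"].shape; u,v=np.meshgrid(np.arange(w),np.arange(h))
    return world(f,np.c_[u.ravel(),v.ravel()]).reshape(h,w,3)
def save(img,name): cv2.imwrite("pics/"+name,cv2.cvtColor(img,cv2.COLOR_RGB2BGR))
E
python3 - <<'E'
from h import *
import pickle
d={}
for n in("top","side"):
    f=grab_frame(n); d[n]=f; save(cv2.resize(f["pixels"],(800,600),interpolation=cv2.INTER_CUBIC),n+"0.png")
    print(n,f["vertical_fov"],f["cx"],f["cy"],f["dist"],np.round(f["cam_to_world"],3).tolist())
pickle.dump(d,open("f0.pkl","wb"))
s=r.sense();print(s)
E
```

```text
pics
top 52.6101994685595 276.8667417610302 207.95254306152214 [-0.06710921  0.          0.          0.          0.        ] [[-0.022, -0.995, 0.101, 428.952], [-1.0, 0.022, -0.006, -5.462], [0.004, -0.101, -0.995, 1216.114], [0.0, 0.0, 0.0, 1.0]]
side 52.232640898698705 276.18204935380993 218.33315420594533 [-0.00504724  0.          0.          0.          0.        ] [[-0.987, -0.08, 0.136, 398.742], [-0.157, 0.566, -0.809, 773.499], [-0.013, -0.82, -0.572, 630.244], [0.0, 0.0, 0.0, 1.0]]
{'clock': 0.1, 'qpos': array([-1.23739983e+00,  3.53596885e-01,  1.63403715e+00, -1.43393303e-05,
        1.15518511e+00, -2.37852104e-03]), 'qvel': array([ 0.0010779 , -0.00149835, -0.00231522, -0.00106667, -0.00063073,
        0.00013939]), 'joint_efforts': array([-1.94748129e-03, -6.06356549e+01, -3.42819250e+01, -1.51058675e-04,
        3.78656667e-03, -7.81193052e-06]), 'eef_pos': array([ 205.82148649, -589.73203573,  252.63516543]), 'tcp_rot': array([-3.14036612e+00,  1.01942162e-05,  3.35780826e-01]), 'contact_force': array([ 0.06672803,  0.24101026, -0.80020707]), 'wrist_torque': array([-0.01704356,  0.00122309,  0.03226611]), 'grasp_force': 0.0, 'opening': 1.0019196650203093}
```

View pics/top0.png

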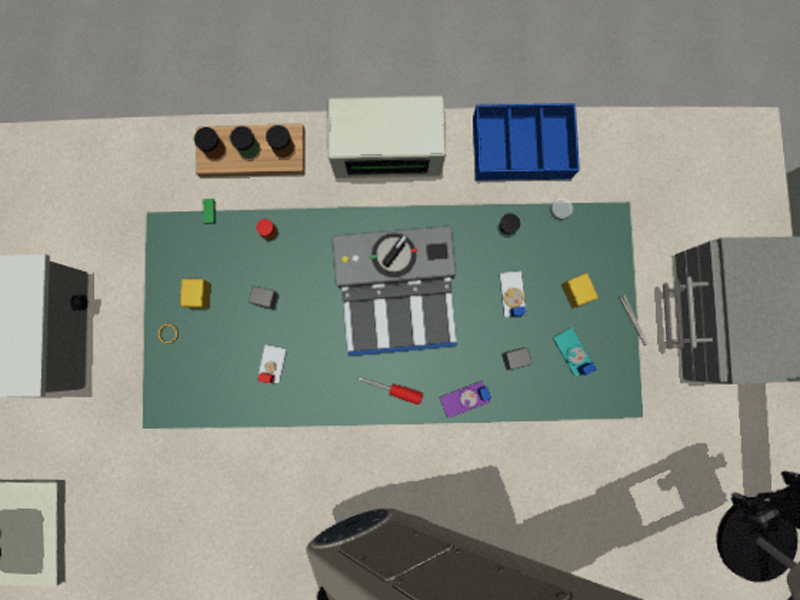

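View pics/side0.png

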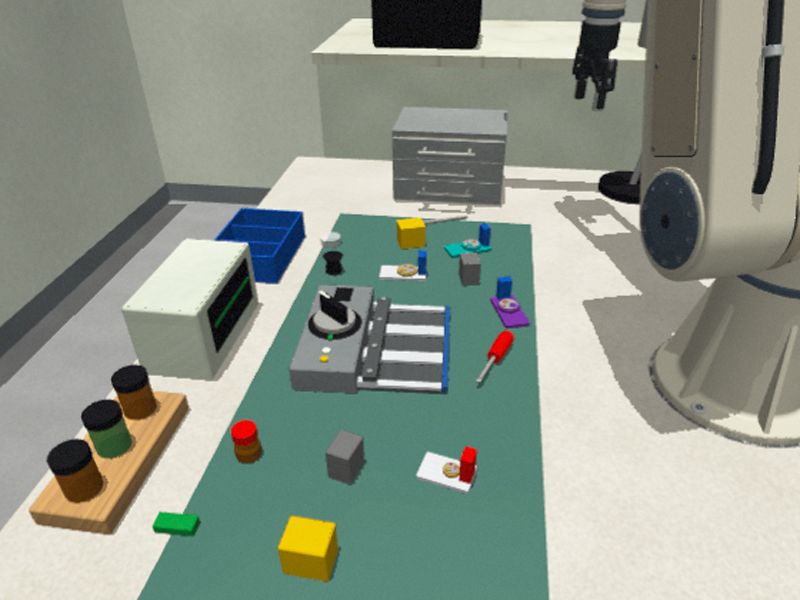

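The carriers meant are at top-view (512,295), large, white plate with blue tab, and (270,365), small, white plate with red tab. Purple (465,398) and turquoise (575,352) are look-alikes because their plates are not aluminium. I'll measure them and confirm in one crop.

```bash
python3 - <<'E'
from h import *
import pickle
d=pickle.load(open("f0.pkl","rb"))
f=d["top"]; c=cloud(f); z=c[...,2]; 
x,y=c[...,0],c[...,1]
ok=(x>200)&(x<720)&(abs(y)<620)
hsv=cv2.cvtColor(f["pixels"],cv2.COLOR_RGB2HSV)
m=(ok&(z>28)&(z<110)).astype(np.uint8)
n,l,st,_=cv2.connectedComponentsWithStats(m,connectivity=4)
for i in range(1,n):
    if st[i,4]<12: continue
    p=c[l==i]; (cx,cy),(a,b),an=cv2.minAreaRect(p[:,:2].astype(np.float32))
    print("tall",st[i,:4],st[i,4],np.round([cx,cy,a,b,an,np.percentile(p[:,2],95)],1), hsv[l==i].mean(0).round())
# plates: bright pixels low
m=(ok&(hsv[...,2]>170)&(hsv[...,1]<60)&(z<30)&(z>2)).astype(np.uint8)
n,l,st,_=cv2.connectedComponentsWithStats(m,connectivity=4)
for i in range(1,n):
    if st[i,4]<25: continue
    p=c[l==i]; (cx,cy),(a,b),an=cv2.minAreaRect(p[:,:2].astype(np.float32))
    print("white",st[i],np.round([cx,cy,a,b,an,np.median(p[:,2])],1))
print("bench z",np.median(z[270:275,150:200]))
a=f["pixels"][150:260,225:330]; b=f["pixels"][185:275,335:425]; e=f["pixels"][235:275,170:215]
W=np.zeros((600,800,3),np.uint8)
A=cv2.resize(a,(0,0),fx=4,fy=4,interpolation=cv2.INTER_CUBIC);W[:440,:420]=A
B=cv2.resize(b,(0,0),fx=4,fy=4,interpolation=cv2.INTER_CUBIC);W[:360,430:790]=B
C=cv2.resize(e,(0,0),fx=4,fy=4,interpolation=cv2.INTER_CUBIC);W[440:600,:180]=C
save(W,"crop0.png")
E
```

```text
tall [350 150  14  14] 154 [ 691.2 -241.6   37.5   38.     0.    41.4] [91. 17. 42.]
tall [180 154  12  13] 122 [690.4 240.8  31.5  30.6   2.1  54. ] [  2. 192. 166.]
tall [232 159  87  41] 2977 [632.9  -8.6 101.2 236.1   3.8  63.3] [ 64.  11. 115.]
tall [464 172  31  95] 1298 [ 498.9 -562.7  255.6   55.     2.9  105.6] [41. 14. 65.]
tall [ 40 186  21  88] 1338 [500.3 605.6  27.4 236.   89.8 105. ] [37. 23. 45.]
tall [395 192  23  22] 307 [ 555.7 -375.9   51.2   43.5   22.7   55.4] [ 24. 172. 180.]
tall [127 196  18  19] 320 [565.3 384.4  43.6  49.9  88.9  53.9] [ 24. 172. 177.]
tall [239 197  77  14] 482 [563.7 -13.5  22.1 215.2   3.8  34.3] [67.  8. 92.]
tall [174 200  20  15] 213 [556.9 247.3  44.3  34.3  76.   54.4] [ 31.  14. 109.]
tall [485 201   8  36] 185 [ 502.3 -581.4   95.8    7.9    1.9  108.7] [50. 11. 51.]
tall [358 214  10   7] 63 [ 5.177e+02 -2.497e+02  1.590e+01  2.460e+01  2.000e-01  5.440e+01] [106. 163. 139.]
tall [353 243  19  15] 214 [ 426.  -244.5   33.9   44.8   12.7   54.9] [ 30.  12. 109.]
tall [405 254  12   9] 71 [ 402.3 -379.2   16.1   24.2   31.2   54.8]
[... 1288 characters left out ...]
2.5   23.3   27.2    3.8]
white [450 284  13   9  31] [ 314.3 -522.4   37.9   15.2   60.7    3.6]
white [484 293   7  13  38] [ 276.6 -609.5   19.2   34.2   87.3    3.5]
white [476 295  11  11  39] [ 275.1 -588.3   16.9   33.5   40.6    3.4]
white [438 298   8   8  30] [ 273.  -474.    21.4   16.2   56.3    3.8]
white [308 304   9   9  26] [ 268.3 -103.2   16.1   26.    18.2    3.5]
white [479 304  10   7  34] [ 253.8 -595.3   24.4   16.2   69.7    4.3]
white [470 305   6  10  26] [ 247.6 -562.8   23.3   14.6   24.6    3.5]
white [405 306   8  13  40] [ 248.4 -377.8   33.4   20.9    1.     3.2]
white [362 320  20  11  80] [ 215.1 -271.7   53.7   28.    88.2    3.2]
bench z 1.1515884480455725
```

View pics/crop0.png

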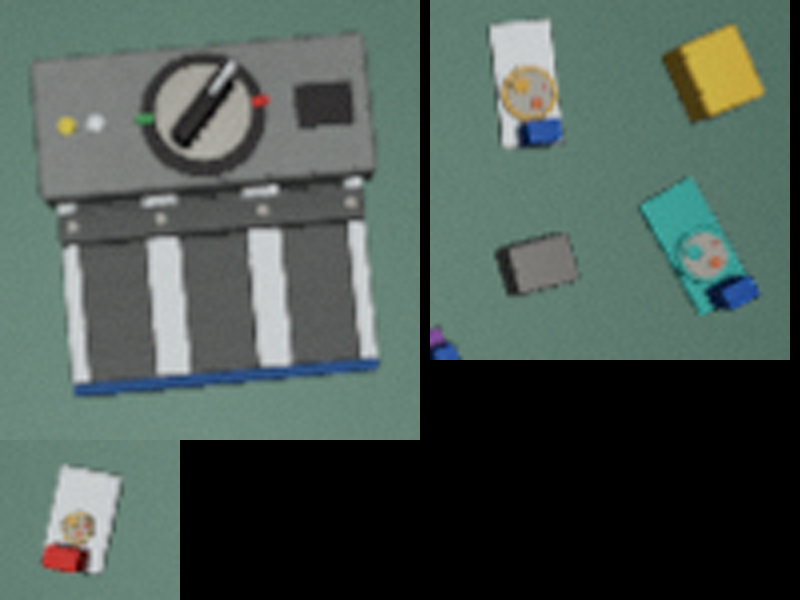

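The crop confirms it: large blue-tabbed carrier at top-view (512,295), small red-tabbed carrier at (270,365), both with white plates. The pointer is at about -34° in world, so the wheel stands at roughly 2.2 rad. The tester origin comes out near (552,-14) with yaw 0.066.

```bash
cat > plan.py <<'E'
import sys
from h import *
from scipy.spatial.transform import Rotation as R
TY=0.066; TO=np.array([552.2,-14.3])
def t2w(x,y): return TO+np.array([[np.cos(TY),-np.sin(TY)],[np.sin(TY),np.cos(TY)]])@[x,y]
def plan(x,y,z,yaw):
    s=r.sense(); cur=R.from_euler('xyz',s["tcp_rot"]); tgt=R.from_euler('xyz',[np.pi,0,yaw])
    rv=(cur.inv()*tgt).as_rotvec()/np.pi
    d=np.array([x,y,z])-s["eef_pos"]
    print("pos",s["eef_pos"].round(1),"rot",s["tcp_rot"].round(3),"open",round(float(s["opening"]),3),"grip",round(float(s["grasp_force"]),1),"F",s["contact_force"].round(1),"t",round(float(s["clock"]),1))
    print(" target",np.round([x,y,z],1),"turn",rv.round(4),"rows>=",round(np.linalg.norm(rv)/.0397,1)," shift after turn (units)",(tgt.inv().apply(d)/25).round(3)," shift before turn",(cur.inv().apply(d)/25).round(3))
if __name__=="__main__":
    a=[float(eval(v)) for v in sys.argv[1:]]
    plan(*a)
E
python3 - <<'E'
from h import *; import pickle
d=pickle.load(open("f0.pkl","rb"))
for n in d:
    c=cloud(d[n]); p=c.reshape(-1,3); q=p[(p[:,2]>74)&(p[:,2]<105)&(np.hypot(p[:,0]-632,p[:,1]+9)<45)]
    print(n,len(q),np.round(cv2.minAreaRect(q[:,:2].astype(np.float32)),1) if 0 else cv2.minAreaRect(q[:,:2].astype(np.float32)),q[:,2].max())
E
python3 plan.py 632 -9 180 -0.6
```

```text
top 127 ((635.0574340820312, -10.83510971069336), (14.190506935119629, 64.5313949584961), 51.79881286621094) 97.1519499811518
side 189 ((631.6431884765625, -9.198675155639648), (15.99730110168457, 64.8772964477539), 49.783416748046875) 93.87244072348278
pos [ 205.8 -589.7  252.6] rot [-3.14   0.     0.336] open 1.002 grip 0.0 F [ 0.1  0.2 -0.8] t 0.1
 target [632.  -9. 180.] turn [-4.000e-04  2.000e-04  2.979e-01] rows>= 7.5  shift after turn (units) [  0.953 -28.797   2.905]  shift before turn [ 23.749 -16.311   2.925]
```

```bash
python3 -m inch '[[0,0,0.036,0,0,0,0],[0,0,0.036,0,0,0,0],[0,0,0.036,0,0,0,0],[0,0,0.036,0,0,0,0],[0,0,0.036,0,0,0,0],[0,0,0.036,0,0,0,0],[0,0,0.036,0,0,0,0],[0,0,0.036,0,0,0,0]]'
python3 -m inch '[[0,0,0.036,0,0,0,0],[0,0,0,-0.2,-0.96,0,0],[0,0,0,-0.2,-0.96,0,0],[0,0,0,-0.2,-0.96,0,0],[0,0,0,-0.2,-0.96,0,0],[0,0,0,-0.2,-0.96,0,0],[0,0,0,-0.2,-0.96,0,0],[0,0,0,-0.15,-0.96,0,0]]'
python3 -m inch '[[0,0,0,0,-1,0.1,0],[0,0,0,0,-1,0.1,0],[0,0,0,0,-1,0.1,0],[0,0,0,0,-1,0.1,0],[0,0,0,0,-1,0.1,0],[0,0,0,0,-1,0.1,0],[0,0,0,0,-1,0.1,0],[0,0,0,0,-1,0.1,0]]'
python3 -m inch '[[0,0,0,0,-1,0.1,0],[0,0,0,0,-1,0.1,0],[0,0,0,0,-1,0.1,0],[0,0,0,0,-1,0.1,0],[0,0,0,0,-1,0.1,0],[0,0,0,0,-1,0.1,0],[0,0,0,0,-1,0.1,0],[0,0,0,0,-1,0.1,0]]'
python3 plan.py 632 -9 83 -0.68
```

```text
clock: 0.77
eef_pos: [205.9, -589.8, 252.8]
tcp_rot: [-3.141, 0.001, -0.575]
contact_force: [0.4, -0.1, -0.8]
opening: 1.003
grasp_force: 0.0
clock: 1.43
eef_pos: [285.8, -437.0, 253.0]
tcp_rot: [-3.141, 0.001, -0.682]
contact_force: [1.5, -0.3, -0.5]
opening: 1.002
grasp_force: 0.0
clock: 2.1
eef_pos: [412.2, -282.0, 233.0]
tcp_rot: [3.142, 0.0, -0.682]
contact_force: [-0.9, -0.1, -0.1]
opening: 1.0
grasp_force: 0.0
clock: 2.77
eef_pos: [538.3, -126.7, 212.9]
tcp_rot: [3.141, 0.001, -0.682]
contact_force: [1.2, -0.3, 0.9]
opening: 1.002
grasp_force: 0.0
pos [ 538.3 -126.7  212.9] rot [ 3.141e+00  1.000e-03 -6.820e-01] open 1.002 grip 0.0 F [ 1.2 -0.3  0.9] t 2.8
 target [632.  -9.  83.] turn [ 0.0001  0.0002 -0.0006] rows>= 0.0  shift after turn (units) [-0.046 -6.02   5.195]  shift before turn [-0.055 -6.021  5.193]
```

```bash
python3 -m inch '[[0,0,0,0,-1,0,0],[0,0,0,0,-1,0,0],[0,0,0,0,-1,0,0],[0,0,0,0,-1,0,0],[0,0,0,0,-1,0,0],[0,0,0,0,-1,0,0],[0,0,0,0,0,0.9,0],[0,0,0,0,0,0.9,0]]'
python3 -m inch '[[0,0,0,0,0,0.9,0],[0,0,0,0,0,0.9,0],[0,0,0,0,0,0.8,0],[0,0,0,0,0,0.7,0],[0,0,0,0,0,0,0.9],[0,0,0,0,0,0,0.9],[0,0,0,0,0,0,0.9],[0,0,0,0,0,0,0.9]]' 60
python3 -m inch '[[0,0,0,0,0,0,1],[0,0,0,0,0,0,1],[0,0,0,0,0,0,1],[0,0,0,0,0,0,1]]'
python3 plan.py 632 -9 83 1.637
```

```text
clock: 3.43
eef_pos: [634.1, -10.1, 168.6]
tcp_rot: [-3.14, -0.002, -0.68]
contact_force: [-0.5, -0.1, -0.6]
opening: 1.001
grasp_force: 0.0
clock: 4.1
eef_pos: [633.3, -11.5, 87.2]
tcp_rot: [-3.14, -0.002, -0.682]
contact_force: [-0.4, 0.7, 0.2]
opening: 0.451
grasp_force: 0.0
clock: 4.43
eef_pos: [633.2, -11.3, 87.1]
tcp_rot: [-3.14, -0.001, -0.682]
contact_force: [-0.5, 1.2, 7.9]
opening: 0.155
grasp_force: 59.3
pos [633.2 -11.3  87.1] rot [-3.14e+00 -1.00e-03 -6.82e-01] open 0.155 grip 59.3 F [-0.5  1.2  7.9] t 4.4
 target [632.  -9.  83.] turn [ 3.000e-04 -8.000e-04 -7.382e-01] rows>= 18.6  shift after turn (units) [ 0.095 -0.043  0.164]  shift before turn [-0.097 -0.04   0.164]
```

```bash
python3 -m inch '[[0,0,-0.038,0,0,0,1],[0,0,-0.038,0,0,0,1],[0,0,-0.038,0,0,0,1],[0,0,-0.038,0,0,0,1],[0,0,-0.038,0,0,0,1],[0,0,-0.038,0,0,0,1],[0,0,-0.038,0,0,0,1],[0,0,-0.038,0,0,0,1]]'
python3 -m inch '[[0,0,-0.038,0,0,0,1],[0,0,-0.038,0,0,0,1],[0,0,-0.038,0,0,0,1],[0,0,-0.038,0,0,0,1],[0,0,-0.038,0,0,0,1],[0,0,-0.038,0,0,0,1],[0,0,-0.038,0,0,0,1],[0,0,-0.038,0,0,0,1]]'
python3 plan.py 632 -9 83 1.637
```

```text
clock: 5.1
eef_pos: [633.9, -8.5, 87.1]
tcp_rot: [-3.138, -0.004, 0.277]
contact_force: [1.3, 19.0, 5.3]
opening: 0.151
grasp_force: 59.3
clock: 5.77
eef_pos: [631.9, -6.3, 87.1]
tcp_rot: [-3.138, -0.006, 1.232]
contact_force: [-7.7, 28.8, 13.2]
opening: 0.154
grasp_force: 60.5
pos [631.9  -6.3  87.1] rot [-3.138 -0.006  1.232] open 0.154 grip 60.5 F [-7.7 28.8 13.2] t 5.8
 target [632.  -9.  83.] turn [-0.0006 -0.0022 -0.1289] rows>= 3.2  shift after turn (units) [-0.106 -0.001  0.163]  shift before turn [-0.099  0.041  0.162]
```

```bash
python3 -m inch '[[0,0,-0.034,0.1,0,0,1],[0,0,-0.034,0,0,0,1],[0,0,-0.034,0,0,0,1],[0,0,-0.03,0,0,0,1],[0,0,-0.006,0,0,0,1],[0,0,0,0,0,0,1]]'
python3 - <<'E'
from rig import r; s=r.sense(); print(s["wrist_torque"])
E
```

```text
clock: 6.27
eef_pos: [630.6, -5.9, 87.0]
tcp_rot: [-3.137, -0.005, 1.66]
contact_force: [-13.5, 17.5, 20.2]
opening: 0.151
grasp_force: 62.6
[ 2.72822348  2.13547062 -1.00134491]
```

```bash
python3 -m inch '[[0,0,0,0,0,0,0.3],[0,0,0,0,0,0,0.2],[0,0,0,0,0,-0.8,0],[0,0,0,0,0,-0.9,0],[0,0,0,0,0,-0.9,0],[0,0,0,0,0,-0.9,0],[0,0,0,0,0,-0.9,0],[0,0,0.0385,0,0,0,0]]'
python3 -m inch '[[0,0,0.0385,0,0,0,0],[0,0,0.0385,0,0,0,0],[0,0,0.0385,0,0,0,0],[0,0,0.0385,0,0,0,0],[0,0,0.0385,0,0,0,0],[0,0,0.0385,0,0,0,0],[0,0,0.0385,0,0,0,0],[0,0,0.0385,0,0,0,0]]'
python3 -m inch '[[0,0,0.0385,0,0,0,0],[0,0,0.0385,0,0,0,0],[0,0,0.0385,0,0,0,0],[0,0,0.0385,0,0,0,0],[0,0,0,-0.3,0.9,0,0],[0,0,0,-0.3,0.9,0,0],[0,0,0,-0.3,0.9,0,0],[0,0,0,-0.3,0.9,0,0]]'
cat > meas.py <<'E'
from h import *
def plate(f,cx,cy,rad=75):
    """rect of things higher than 3.5mm above local bench near (cx,cy), corrected to z=8 via top-plane pixels"""
    hsv=cv2.cvtColor(f["pixels"],cv2.COLOR_RGB2HSV)
    u,v=np.meshgrid(np.arange(560),np.arange(420)); w=world(f,np.c_[u.ravel(),v.ravel()],8.).reshape(420,560,3)
    m=(np.hypot(w[...,0]-cx,w[...,1]-cy)<rad)&(hsv[...,2]>150)&(hsv[...,1]<60)
    return w[m][:,:2]
E
python3 - <<'E'
from meas import *; import pickle
d=pickle.load(open("f0.pkl","rb"))
for name,cx,cy in(("big",560,-245),("small",426,237)):
    for n in d:
        p=plate(d[n],cx,cy); print(name,n,len(p),cv2.minAreaRect(p.astype(np.float32)))
# tabs at z=50 plane, blocks at z=50
def top(f,lo,hi,cx,cy,rad,smin=90):
    c=cloud(f); m=(np.hypot(c[...,0]-cx,c[...,1]-cy)<rad)&(c[...,2]>46); v,u=np.nonzero(m)
    p=world(f,np.c_[u,v],50.)[:,:2]; return p
for name,cx,cy in(("bigtab",518,-250),("smalltab",399,242),("greyL",557,247),("greyR",426,-244),("yelL",565,384),("yelR",556,-376)):
    for n in d:
        p=top(d[n],0,0,cx,cy,42); print(name,n,len(p),p.mean(0).round(1),[np.round(q,1).tolist() for q in cv2.minAreaRect(p.astype(np.float32))])
# ribs side
for n in d:
    f=d[n];hsv=cv2.cvtColor(f["pixels"],cv2.COLOR_RGB2HSV)
    u,v=np.meshgrid(np.arange(560),np.arange(420)); w=world(f,np.c_[u.ravel(),v.ravel()],14.).reshape(420,560,3)
    m=((hsv[...,2]>150)&(hsv[...,1]<40)&(w[...,0]>440)&(w[...,0]<548)&(abs(w[...,1]+14)<125)).astype(np.uint8)
    k,l,st,_=cv2.connectedComponentsWithStats(m,connectivity=4)
    for i in range(1,k):
        if st[i,4]>40: print("rib",n,st[i,4],[np.round(q,1).tolist() for q in cv2.minAreaRect(w[l==i][:,:2].astype(np.float32))])
E
python3 plan.py 518 -250 150 0.08
```

```text
clock: 6.93
eef_pos: [635.9, -9.6, 200.7]
tcp_rot: [3.134, 0.0, 1.542]
contact_force: [1.3, -0.8, -0.6]
opening: 0.996
grasp_force: 0.0
clock: 7.6
eef_pos: [633.4, -9.5, 195.8]
tcp_rot: [3.141, -0.0, 0.567]
contact_force: [0.1, 0.2, 0.5]
opening: 1.002
grasp_force: 0.0
clock: 8.27
eef_pos: [611.2, -102.6, 195.8]
tcp_rot: [3.141, -0.0, 0.09]
contact_force: [0.2, -0.3, -0.1]
opening: 1.002
grasp_force: 0.0
big top 306 ((555.0684204101562, -247.27732849121094), (88.88433074951172, 43.357444763183594), 4.213521957397461)
big side 187 ((555.8560791015625, -249.44825744628906), (89.291259765625, 49.01689529418945), 7.799836158752441)
small top 284 ((425.81640625, 237.5108184814453), (44.91550827026367, 68.46751403808594), 77.6515884399414)
small side 530 ((424.45458984375, 237.3030242919922), (46.1530876159668, 70.96902465820312), 77.43930053710938)
bigtab top 50 [ 518.5 -250. ] [[518.7, -249.7], [22.5, 13.9], 88.7]
bigtab side 31 [ 514.8 -244.3] [[514.5, -243.1], [13.8, 27.7], 7.2]
smalltab top 53 [399.3 242.2] [[399.3, 242.2], [22.1, 16.3], 88.9]
smalltab side 104 [397.2 246. ] [[397.5, 
[... 505 characters left out ...]
 [ 554.4 -371.9] [[554.2, -371.8], [54.0, 49.8], 21.6]
rib top 261 [[502.4, -53.9], [92.2, 22.5], 3.8]
rib top 130 [[504.8, -121.0], [83.8, 12.8], 4.0]
rib top 274 [[499.4, 17.9], [95.4, 22.8], 3.7]
rib top 132 [[496.2, 84.3], [96.8, 10.8], 3.9]
rib side 113 [[504.5, -119.6], [84.7, 14.4], 3.7]
rib side 252 [[502.0, -53.6], [92.0, 26.2], 4.1]
rib side 305 [[499.6, 18.4], [96.2, 25.8], 4.2]
rib side 187 [[495.3, 84.5], [95.6, 13.5], 4.0]
pos [ 611.2 -102.6  195.8] rot [ 3.141 -0.     0.09 ] open 1.002 grip 0.0 F [ 0.2 -0.3 -0.1] t 8.3
 target [ 518. -250.  150.] turn [ 0.0002 -0.0001  0.003 ] rows>= 0.1  shift after turn (units) [-4.187  5.578  1.833]  shift before turn [-4.241  5.537  1.835]
```

```bash
python3 -m inch '[[0,0,0.003,-0.7,0.92,0.2,0],[0,0,0,-0.7,0.92,0.2,0],[0,0,0,-0.7,0.92,0.2,0],[0,0,0,-0.7,0.92,0.2,0],[0,0,0,-0.7,0.92,0.2,0],[0,0,0,-0.7,0.95,0.2,0],[0,0,0,0,0,0.8,0],[0,0,0,0,0,0.8,0]]'
python3 plan.py 518.3 -250 42 0.08
```

```text
clock: 8.93
eef_pos: [517.8, -250.6, 126.3]
tcp_rot: [3.14, -0.002, 0.077]
contact_force: [-0.1, -0.9, -0.2]
opening: 0.998
grasp_force: 0.0
pos [ 517.8 -250.6  126.3] rot [ 3.14e+00 -2.00e-03  7.70e-02] open 0.998 grip 0.0 F [-0.1 -0.9 -0.2] t 8.9
 target [ 518.3 -250.    42. ] turn [ 0.0006 -0.0007 -0.0009] rows>= 0.0  shift after turn (units) [ 0.02  -0.021  3.371]  shift before turn [ 0.013 -0.028  3.371]
```

```bash
python3 - <<'E'
from h import *
f=grab_frame("side"); W=np.zeros((600,800,3),np.uint8)
a=f["pixels"][190:285,195:325]; b=f["pixels"][140:240,240:400]
W[:380,:520]=cv2.resize(a,(520,380),interpolation=cv2.INTER_CUBIC)
W[380:600,:352]=cv2.resize(b,(352,220),interpolation=cv2.INTER_CUBIC)
save(W,"s1.png")
E
```

```text
(no output)
```

View pics/s1.png

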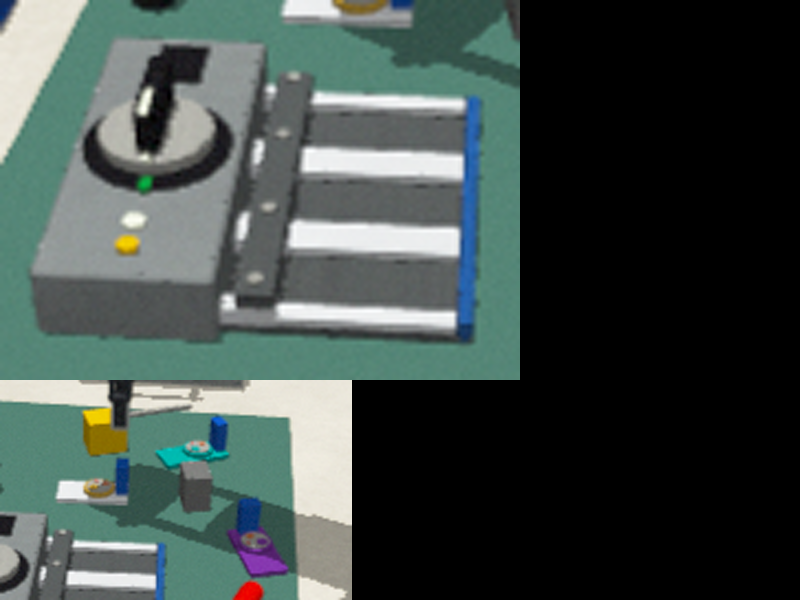

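The bar and pointer now line up with the green mark at (145,183), so the clamp is open. The gripper is above the blue tab of the large carrier.

```bash
python3 -m inch '[[0,0,0,0,0,0.85,0],[0,0,0,0,0,0.85,0],[0,0,0,0,0,0.85,0],[0,0,0,0,0,0.82,0],[0,0,0,0,0,0,0.6],[0,0,0,0,0,0,1],[0,0,0,0,0,0,1],[0,0,0,0,0,0,1]]' 70
python3 -m inch '[[0,0,0,0,0,0,1],[0,0,0,0,0,0,1],[0,0,0,0,0,-0.6,1],[0,0,0,0,0,-0.8,1],[0,0,0,0,0,-0.8,1],[0,0,0,0,0,0,1]]'
python3 - <<'E'
from plan import *
p=t2w(-4-82,-72); plan(p[0],p[1],42+6+20,0.067)
E
```

```text
clock: 9.65
eef_pos: [519.0, -248.7, 43.1]
tcp_rot: [3.14, -0.002, 0.08]
contact_force: [0.1, -0.0, 0.4]
opening: 0.454
grasp_force: 0.0
clock: 10.15
eef_pos: [520.1, -249.3, 100.6]
tcp_rot: [3.139, -0.005, 0.08]
contact_force: [1.9, 0.3, -0.8]
opening: 0.268
grasp_force: 72.3
pos [ 520.1 -249.3  100.6] rot [ 3.139 -0.005  0.08 ] open 0.268 grip 72.3 F [ 1.9  0.3 -0.8] t 10.2
 target [471.1 -91.8  68. ] turn [ 0.001  -0.0017  0.0041] rows>= 0.1  shift after turn (units) [-1.534 -6.415  1.304]  shift before turn [-1.458 -6.438  1.276]
```

```bash
python3 -m inch '[[0.001,-0.002,0.004,-0.18,-0.8,0,1],[0,0,0,-0.19,-0.8,0,1],[0,0,0,-0.19,-0.8,0,1],[0,0,0,-0.19,-0.8,0,1],[0,0,0,-0.19,-0.8,0,1],[0,0,0,-0.19,-0.8,0,1],[0,0,0,-0.19,-0.8,0,1],[0,0,0,-0.18,-0.82,0,1]]'
python3 -m inch '[[0,0,0,0,0,0.5,1],[0,0,0,0,0,0.4,1],[0,0,0,0,0,0.4,1],[0,0,0,0,0,0,1],[0,0,0,0,0,0,1]]'
python3 - <<'E'
from plan import *
p=t2w(-85,-72); plan(p[0],p[1],50,0.067)
f=grab_frame("side"); W=f["pixels"][150:260,240:390]; save(cv2.resize(W,(800,586),interpolation=cv2.INTER_CUBIC),"s2.png")
E
```

```text
clock: 10.82
eef_pos: [469.0, -89.9, 97.1]
tcp_rot: [-3.139, 0.006, 0.067]
contact_force: [-0.2, 0.4, -0.8]
opening: 0.267
grasp_force: 72.4
clock: 11.23
eef_pos: [468.9, -91.0, 63.9]
tcp_rot: [-3.138, 0.008, 0.067]
contact_force: [-0.7, 0.2, -1.5]
opening: 0.262
grasp_force: 72.3
pos [468.9 -91.   63.9] rot [-3.138  0.008  0.067] open 0.262 grip 72.3 F [-0.7  0.2 -1.5] t 11.2
 target [472.1 -91.7  50. ] turn [-0.0011  0.0025 -0.0002] rows>= 0.1  shift after turn (units) [0.126 0.04  0.556]  shift before turn [0.131 0.042 0.555]
```

View pics/s2.png

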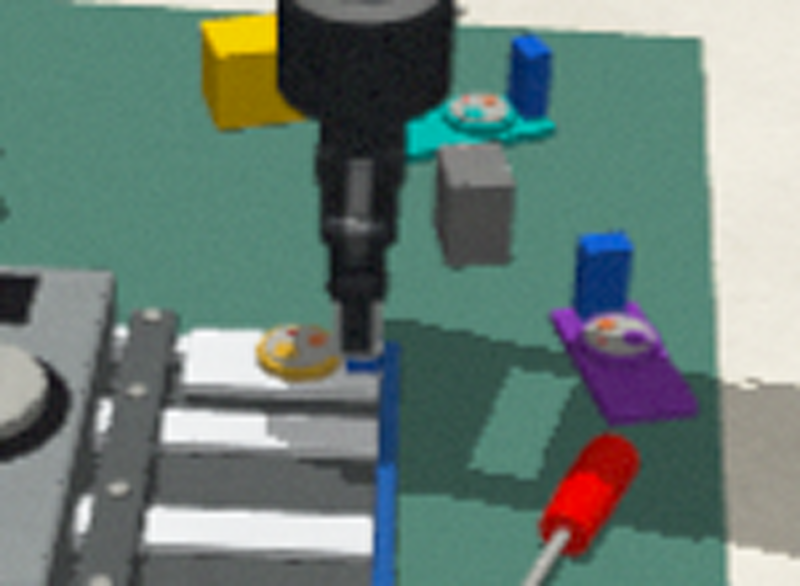

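The carrier hovers level over the right bay, with the tongue end at (185,360) just short of the bar at (150,330). I'll lower it and then slide.

```bash
python3 -m inch '[[-0.001,0.0025,0,0.13,0.04,0.1,1],[0,0,0,0,0,0.12,1],[0,0,0,0,0,0.12,1],[0,0,0,0,0,0.1,1],[0,0,0,0,0,0.08,1],[0,0,0,0,0,0,1]]'
python3 -m inch '[[0,0,0,0,0,0.06,1],[0,0,0,0,0,0,1]]'
python3 - <<'E'
from plan import *
p=t2w(-53,-72); plan(p[0],p[1],49,0.067)
print(r.sense()["wrist_torque"])
E
```

```text
clock: 11.78
eef_pos: [472.4, -91.3, 51.2]
tcp_rot: [-3.141, -0.001, 0.067]
contact_force: [0.1, 0.7, -0.7]
opening: 0.272
grasp_force: 72.3
clock: 11.95
eef_pos: [472.6, -91.4, 50.0]
tcp_rot: [-3.142, -0.001, 0.067]
contact_force: [-0.2, -0.4, -1.1]
opening: 0.26
grasp_force: 72.3
pos [472.6 -91.4  50. ] rot [-3.142e+00 -1.000e-03  6.700e-02] open 0.26 grip 72.3 F [-0.2 -0.4 -1.1] t 11.9
 target [504.1 -89.6  49. ] turn [-0.     -0.0005  0.0001] rows>= 0.0  shift after turn (units) [1.261 0.016 0.04 ]  shift before turn [1.261 0.016 0.042]
[ 0.00229945  0.03921446 -0.04035271]
```

```bash
python3 -m inch '[[0,0,0,0.1,0,0.04,1],[0,0,0,0.16,0,0,1],[0,0,0,0.16,0,0,1],[0,0,0,0.16,0,0,1],[0,0,0,0.16,0,0,1],[0,0,0,0.16,0,0,1],[0,0,0,0.16,0,0,1],[0,0,0,0.1,0,0,1]]'
python3 - <<'E'
from plan import *
p=t2w(-52,-72); plan(p[0],p[1],49,0.067)
E
```

```text
clock: 12.62
eef_pos: [502.3, -89.4, 49.2]
tcp_rot: [3.141, -0.002, 0.067]
contact_force: [-0.2, -0.1, -1.3]
opening: 0.269
grasp_force: 72.3
pos [502.3 -89.4  49.2] rot [ 3.141e+00 -2.000e-03  6.700e-02] open 0.269 grip 72.3 F [-0.2 -0.1 -1.3] t 12.6
 target [505.1 -89.6  49. ] turn [ 0.     -0.0006  0.0001] rows>= 0.0  shift after turn (units) [0.109 0.014 0.009]  shift before turn [0.109 0.014 0.009]
```

```bash
python3 -m inch '[[0,0,0,0.06,0,0.02,1],[0,0,0,0.06,0,0,1],[0,0,0,0.06,0,0,1],[0,0,0,0.04,0,0,1]]'
python3 -m inch '[[0,0,0,0.04,0,0,1],[0,0,0,0.04,0,0,1],[0,0,0,0,0,0,1]]'
```

```text
clock: 12.95
eef_pos: [505.5, -89.0, 49.1]
tcp_rot: [-3.141, 0.002, 0.067]
contact_force: [-7.9, -0.9, 14.5]
opening: 0.27
grasp_force: 74.3
clock: 13.2
eef_pos: [506.3, -88.9, 49.1]
tcp_rot: [-3.141, 0.004, 0.067]
contact_force: [-12.4, -1.6, 17.6]
opening: 0.268
grasp_force: 75.0
```

```bash
python3 -m inch '[[0,0,0,0,0,0,0.5],[0,0,0,0,0,0,0.2],[0,0,0,0,0,0,0],[0,0,0,0,0,-0.8,0],[0,0,0,0,0,-0.9,0],[0,0,0,0,0,-0.9,0],[0,0,0,0,0,-0.7,0],[0,0,0,0,0,0,0]]'
python3 - <<'E'
from meas import *
from plan import *
f=grab_frame("top"); c=cloud(f)
m=(np.hypot(c[...,0]-426,c[...,1]+244)<60)&(c[...,2]>46)&(c[...,2]<58); v,u=np.nonzero(m)
p=world(f,np.c_[u,v],50.)[:,:2]; print(len(p),p.mean(0),cv2.minAreaRect(p.astype(np.float32)))
plan(425.9,-244.8,34,0.21)
E
```

```text
clock: 13.87
eef_pos: [511.3, -89.3, 134.4]
tcp_rot: [3.14, -0.007, 0.067]
contact_force: [1.7, -0.4, -0.4]
opening: 0.998
grasp_force: 0.0
94 [ 427.95208899 -256.24366432] ((428.447021484375, -255.7582244873047), (33.81804656982422, 21.5151309967041), 11.931936264038086)
pos [510.5 -89.1 132.8] rot [ 3.141 -0.006  0.067] open 1.003 grip 0.0 F [ 0.2 -0.5 -0.4] t 13.9
 target [ 425.9 -244.8   34. ] turn [ 0.0004 -0.0017 -0.0454] rows>= 1.1  shift after turn (units) [-4.606  5.385  3.953]  shift before turn [-3.815  5.982  3.937]
```

```bash
python3 -m inch '[[0,-0.0017,-0.0227,0,0,0,0],[0,0,-0.0227,0,0,0,0],[0,0,0,-0.77,0.9,0,0],[0,0,0,-0.77,0.9,0,0],[0,0,0,-0.77,0.9,0,0],[0,0,0,-0.77,0.9,0,0],[0,0,0,-0.77,0.9,0,0],[0,0,0,-0.77,0.9,0,0]]'
python3 -m inch '[[0,0,0,0,0,0.8,0],[0,0,0,0,0,0.9,0],[0,0,0,0,0,0.9,0],[0,0,0,0,0,0.9,0],[0,0,0,0,0,0.4,0.2],[0,0,0,0,0,0,0.4]]'
python3 plan.py 425.9 -244.8 34 0.21
```

```text
clock: 14.58
eef_pos: [422.8, -245.8, 130.4]
tcp_rot: [-3.14, 0.005, 0.21]
contact_force: [0.9, -0.2, 0.2]
opening: 0.998
grasp_force: 0.0
clock: 15.08
eef_pos: [421.8, -244.0, 31.4]
tcp_rot: [-3.138, 0.008, 0.21]
contact_force: [-0.1, 0.5, -0.6]
opening: 0.748
grasp_force: 0.0
pos [ 421.8 -244.    31.4] rot [-3.138  0.008  0.21 ] open 0.748 grip 0.0 F [-0.1  0.5 -0.6] t 15.1
 target [ 425.9 -244.8   34. ] turn [-0.0012  0.0024 -0.0001] rows>= 0.1  shift after turn (units) [ 0.152  0.066 -0.105]  shift before turn [ 0.151  0.065 -0.106]
```

```bash
python3 -m inch '[[-0.001,0.0024,0,0.15,0.05,-0.1,0.4],[0,0,0,0,0,0,0.7],[0,0,0,0,0,0,1],[0,0,0,0,0,0,1],[0,0,0,0,0,0,1],[0,0,0,0,0,0,1]]' 60
python3 - <<'E'
from plan import *
p=t2w(-79,-72);plan(p[0],p[1],40,0.067)
E
```

```text
clock: 15.58
eef_pos: [428.3, -245.8, 37.6]
tcp_rot: [3.138, -0.005, 0.21]
contact_force: [0.2, 0.3, 7.7]
opening: 0.513
grasp_force: 61.6
pos [ 428.3 -245.8   37.6] rot [ 3.138 -0.005  0.21 ] open 0.513 grip 61.6 F [0.2 0.3 7.7] t 15.6
 target [478.1 -91.4  40. ] turn [ 0.0011 -0.0017  0.0455] rows>= 1.1  shift after turn (units) [ 2.401 -6.032 -0.098]  shift before turn [ 3.235 -5.629 -0.104]
```

```bash
python3 -m inch '[[0,0,0,0,0,-0.6,1],[0.001,-0.001,0.0227,0,0,-0.9,1],[0,0,0.0227,0,0,-0.4,1],[0,0,0,0.3,-0.86,0,1],[0,0,0,0.3,-0.86,0,1],[0,0,0,0.3,-0.86,0,1],[0,0,0,0.3,-0.86,0,1],[0,0,0,0.3,-0.86,0,1]]'
python3 -m inch '[[0,0,0,0.3,-0.86,0,1],[0,0,0,0.3,-0.86,0,1],[0,0,0,0,0,0,1],[0,0,0,0,0,0.5,1],[0,0,0,0,0,0,1]]'
python3 - <<'E'
from plan import *
p=t2w(-81,-72);plan(p[0],p[1],60,0.067)
E
```

```text
clock: 16.25
eef_pos: [457.9, -134.7, 84.5]
tcp_rot: [-3.141, -0.001, 0.067]
contact_force: [-0.1, 0.5, -0.7]
opening: 0.508
grasp_force: 61.1
clock: 16.67
eef_pos: [469.1, -91.4, 70.8]
tcp_rot: [-3.141, 0.001, 0.068]
contact_force: [-0.6, -0.3, -1.3]
opening: 0.502
grasp_force: 61.2
pos [469.1 -91.4  70.8] rot [-3.141e+00  1.000e-03  6.800e-02] open 0.502 grip 61.2 F [-0.6 -0.3 -1.3] t 16.7
 target [476.1 -91.5  60. ] turn [-0.0002  0.0002  0.0004] rows>= 0.0  shift after turn (units) [0.282 0.021 0.434]  shift before turn [0.282 0.021 0.433]
```

```bash
python3 -m inch '[[0,0,0,0.1,0.02,0.2,1],[0,0,0,0.15,0,0.2,1],[0,0,0,0.1,0,0,1],[0,0,0,0.06,0,0,1],[0,0,0,0,0,0,1]]'
python3 -m inch '[[0,0,0,0.06,0,0,1],[0,0,0,0,0,0,1]]'
python3 -m inch '[[0,0,0,0.06,0,0,1],[0,0,0,0,0,0,1]]'
```

```text
clock: 17.08
eef_pos: [480.7, -91.9, 61.8]
tcp_rot: [-3.141, -0.001, 0.067]
contact_force: [-0.7, -0.4, -0.3]
opening: 0.504
grasp_force: 61.2
clock: 17.25
eef_pos: [481.9, -91.6, 61.9]
tcp_rot: [-3.141, -0.001, 0.067]
contact_force: [0.0, 0.1, -0.8]
opening: 0.504
grasp_force: 61.2
clock: 17.42
eef_pos: [483.0, -91.4, 61.8]
tcp_rot: [-3.141, -0.0, 0.067]
contact_force: [-0.0, -0.1, -0.4]
opening: 0.512
grasp_force: 61.3
```

```bash
python3 - <<'E'
from h import *
f=grab_frame("side"); W=f["pixels"][170:245,270:372]; save(cv2.resize(W,(800,588),interpolation=cv2.INTER_CUBIC),"s3.png")
E
```

```text
(no output)
```

View pics/s3.png

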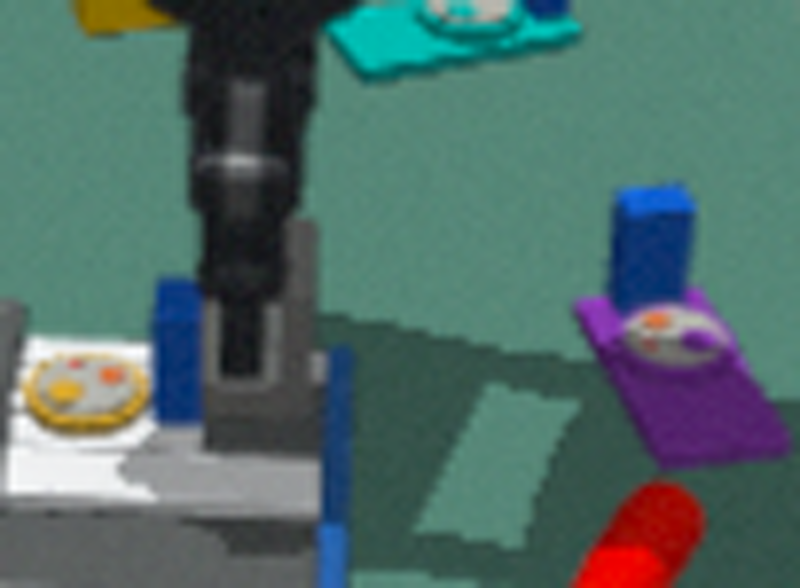

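The grey block at (260,380) stands upright above the gap, just behind the blue tab at (178,350) and before the wall at (340,440). I'll advance until it touches.

```bash
python3 -m inch '[[0,0,0,0.06,0,0,1],[0,0,0,0,0,0,1]]'
python3 -m inch '[[0,0,0,0.06,0,0,1],[0,0,0,0,0,0,1]]'
```

```text
clock: 17.63
eef_pos: [483.1, -91.2, 61.5]
tcp_rot: [-3.141, 0.002, 0.067]
contact_force: [-4.4, -0.8, 1.2]
opening: 0.507
grasp_force: 61.5
clock: 17.8
eef_pos: [483.2, -91.0, 61.2]
tcp_rot: [-3.14, 0.005, 0.067]
contact_force: [-8.4, -2.7, 5.2]
opening: 0.504
grasp_force: 61.8
```

```bash
python3 -m inch '[[0,0,0,-0.2,0.02,0,1],[0,0,0,0,0,0,1],[0,0,0,0,0,0.2,1],[0,0,0,0,0,0.15,1],[0,0,0,0,0,0,1]]'
python3 -m inch '[[0,0,0,0,0,0.12,1],[0,0,0,0,0,0.12,1],[0,0,0,0,0,0.08,1],[0,0,0,0,0,0,1]]'
```

```text
clock: 18.22
eef_pos: [481.0, -91.9, 52.2]
tcp_rot: [-3.141, -0.0, 0.067]
contact_force: [-0.6, -0.1, -0.4]
opening: 0.507
grasp_force: 61.3
clock: 18.55
eef_pos: [480.8, -91.9, 44.4]
tcp_rot: [-3.141, 0.0, 0.067]
contact_force: [0.7, 0.3, -0.6]
opening: 0.504
grasp_force: 61.3
```

```bash
python3 -m inch '[[0,0,0,0,0,0.04,1],[0,0,0,0,0,0,0.4],[0,0,0,0,0,0,0.1],[0,0,0,0,0,0,0],[0,0,0,0,0,-0.8,0],[0,0,0,0,0,-0.9,0],[0,0,0,0,0,-0.9,0],[0,0,0,0,0,-0.9,0]]'
python3 plan.py 399 242.6 42 -0.21
python3 - <<'E'
from h import *
f=grab_frame("side"); W=f["pixels"][170:260,240:362]; save(cv2.resize(W,(800,590),interpolation=cv2.INTER_CUBIC),"s4.png")
from meas import *
p=plate(f,426,237); print(cv2.minAreaRect(p.astype(np.float32)))
E
```

```text
clock: 19.22
eef_pos: [480.8, -92.0, 132.5]
tcp_rot: [-3.141, -0.0, 0.067]
contact_force: [0.4, 0.0, 0.1]
opening: 1.001
grasp_force: 0.0
pos [480.8 -92.  132.5] rot [-3.141 -0.     0.067] open 1.001 grip 0.0 F [0.4 0.  0.1] t 19.2
 target [399.  242.6  42. ] turn [-0.0002 -0.0001  0.0882] rows>= 2.2  shift after turn (units) [ -5.991 -12.407   3.618]  shift before turn [ -2.368 -13.571   3.625]
((424.4517822265625, 237.2923126220703), (46.12969970703125, 70.96977996826172), 77.43684387207031)
```

View pics/s4.png

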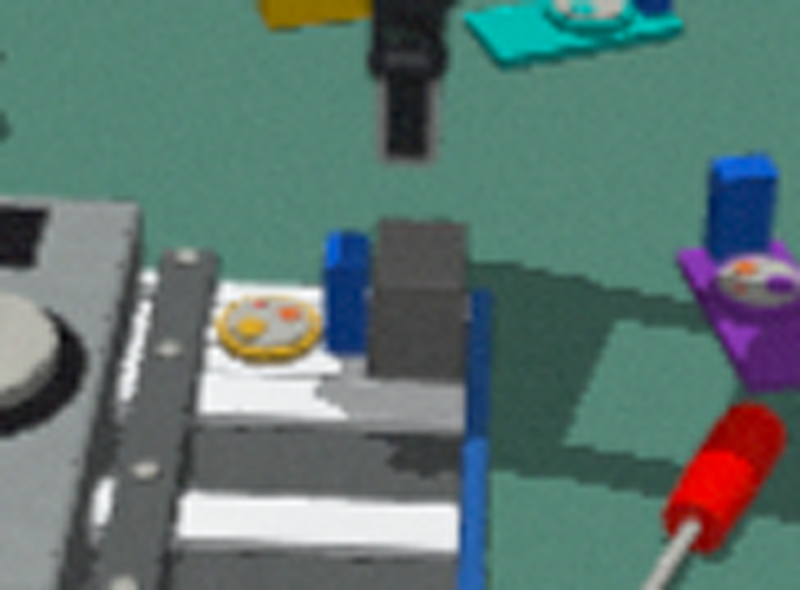

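The grey block stands flat in the bay at (420,300), between the tab (347,290) and the wall. The small carrier hasn't moved, so I'll pick it up next.

```bash
python3 -m inch '[[0,0,0.0294,0,0,0,0],[0,0,0.0294,0,0,0,0],[0,0,0.0294,0,0,0,0],[0,0,0,-0.46,-0.95,0,0],[0,0,0,-0.46,-0.95,0,0],[0,0,0,-0.46,-0.95,0,0],[0,0,0,-0.46,-0.95,0,0],[0,0,0,-0.46,-0.95,0,0]]'
python3 -m inch '[[0,0,0,-0.46,-0.95,0,0],[0,0,0,-0.46,-0.95,0,0],[0,0,0,-0.46,-0.95,0,0],[0,0,0,-0.46,-0.95,0,0],[0,0,0,-0.46,-0.95,0,0],[0,0,0,-0.46,-0.95,0,0],[0,0,0,-0.46,-0.95,0,0],[0,0,0,-0.46,-0.98,0,0]]'
python3 -m inch '[[0,0,0,0,0,0.8,0],[0,0,0,0,0,0.6,0],[0,0,0,0,0,0,0],[0,0,0,0,0,0,0]]'
python3 plan.py 399 242.6 42 -0.21
```

```text
clock: 19.93
eef_pos: [449.1, 37.1, 131.6]
tcp_rot: [-3.141, -0.001, -0.21]
contact_force: [-0.3, -0.5, -0.4]
opening: 0.999
grasp_force: 0.0
clock: 20.6
eef_pos: [398.8, 243.0, 131.7]
tcp_rot: [-3.141, -0.001, -0.21]
contact_force: [-0.9, 0.8, -0.2]
opening: 0.992
grasp_force: 0.0
clock: 20.93
eef_pos: [398.7, 241.6, 96.2]
tcp_rot: [3.141, 0.001, -0.21]
contact_force: [-0.1, 0.1, -0.2]
opening: 1.001
grasp_force: 0.0
pos [398.7 241.6  96.2] rot [ 3.141e+00  1.000e-03 -2.100e-01] open 1.001 grip 0.0 F [-0.1  0.1 -0.2] t 20.9
 target [399.  242.6  42. ] turn [0.0002 0.0003 0.0001] rows>= 0.0  shift after turn (units) [ 2.000e-03 -4.200e-02  2.169e+00]  shift before turn [ 0.004 -0.043  2.169]
```

```bash
python3 -m inch '[[0,0,0,0,-0.04,0.8,0],[0,0,0,0,0,0.8,0],[0,0,0,0,0,0.53,0],[0,0,0,0,0,0,0.6],[0,0,0,0,0,0,1],[0,0,0,0,0,0,1],[0,0,0,0,0,0,1],[0,0,0,0,0,0,1]]' 70
python3 -m inch '[[0,0,0,0,0,0,1],[0,0,0,0,0,0,1]]'
python3 -m inch '[[0,0,0,0,0,-0.6,1],[0,0,0,0,0,-0.8,1],[0,0,0,0,0,-0.8,1],[0,0,-0.0294,0,0,0,1],[0,0,-0.0294,0,0,0,1],[0,0,-0.0294,0,0,0,1],[0,0,0,0,0,0,1],[0,0,0,0,0,0,1]]'
python3 - <<'E'
from plan import *
p=t2w(-14-62,72); plan(p[0],p[1],65,0.067)
E
```

```text
clock: 21.6
eef_pos: [400.2, 243.2, 44.4]
tcp_rot: [-3.14, -0.002, -0.21]
contact_force: [-0.4, 0.4, -1.2]
opening: 0.298
grasp_force: 0.0
clock: 21.77
eef_pos: [400.2, 243.2, 44.5]
tcp_rot: [-3.14, -0.002, -0.21]
contact_force: [-0.4, -0.8, 8.9]
opening: 0.264
grasp_force: 68.5
clock: 22.43
eef_pos: [399.5, 242.8, 98.7]
tcp_rot: [-3.141, -0.001, 0.064]
contact_force: [-0.4, -0.6, -1.6]
opening: 0.268
grasp_force: 69.1
pos [399.5 242.8  98.7] rot [-3.141e+00 -1.000e-03  6.400e-02] open 0.268 grip 69.1 F [-0.4 -0.6 -1.6] t 22.4
 target [471.6  52.5  65. ] turn [-0.0002 -0.0003 -0.0008] rows>= 0.0  shift after turn (units) [2.368 7.788 1.347]  shift before turn [2.387 7.782 1.344]
```

```bash
python3 -m inch '[[0,0,-0.001,0.26,0.865,0,1],[0,0,0,0.26,0.865,0,1],[0,0,0,0.26,0.865,0,1],[0,0,0,0.26,0.865,0,1],[0,0,0,0.26,0.865,0,1],[0,0,0,0.26,0.865,0,1],[0,0,0,0.26,0.865,0,1],[0,0,0,0.26,0.865,0,1]]'
python3 -m inch '[[0,0,0,0.26,0.865,0,1],[0,0,0,0,0,0.5,1],[0,0,0,0,0,0.5,1],[0,0,0,0,0,0.35,1],[0,0,0,0,0,0,1],[0,0,0,0,0,0,1]]'
python3 - <<'E'
from plan import *
p=t2w(-76,72); plan(p[0],p[1],51,0.067)
E
```

```text
clock: 23.1
eef_pos: [463.7, 72.8, 98.4]
tcp_rot: [-3.141, -0.001, 0.067]
contact_force: [0.4, 0.4, -1.3]
opening: 0.269
grasp_force: 69.2
clock: 23.6
eef_pos: [471.0, 52.9, 64.2]
tcp_rot: [-3.141, 0.001, 0.069]
contact_force: [-0.5, -0.1, -1.1]
opening: 0.266
grasp_force: 69.3
pos [471.   52.9  64.2] rot [-3.141e+00  1.000e-03  6.900e-02] open 0.266 grip 69.3 F [-0.5 -0.1 -1.1] t 23.6
 target [471.6  52.5  51. ] turn [-0.0002  0.0002  0.0007] rows>= 0.0  shift after turn (units) [0.023 0.016 0.528]  shift before turn [0.024 0.017 0.528]
```

```bash
python3 -m inch '[[0,0,0.001,0.02,0.02,0.1,1],[0,0,0,0,0,0.14,1],[0,0,0,0,0,0.14,1],[0,0,0,0,0,0.12,1],[0,0,0,0,0,0,1],[0,0,0,0,0,0,1]]'
python3 -m inch '[[0,0,0,0.1,0,0.03,1],[0,0,0,0.2,0,0,1],[0,0,0,0.2,0,0,1],[0,0,0,0.2,0,0,1],[0,0,0,0.2,0,0,1],[0,0,0,0.2,0,0,1],[0,0,0,0.2,0,0,1],[0,0,0,0.2,0,0,1]]'
python3 - <<'E'
from plan import *
p=t2w(-31,72); plan(p[0],p[1],50,0.067)
E
```

```text
clock: 24.1
eef_pos: [471.9, 52.4, 51.9]
tcp_rot: [-3.141, -0.0, 0.067]
contact_force: [0.6, -0.1, -1.4]
opening: 0.267
grasp_force: 69.3
clock: 24.77
eef_pos: [510.1, 54.9, 51.3]
tcp_rot: [-3.141, -0.001, 0.067]
contact_force: [-0.2, 0.5, -0.9]
opening: 0.266
grasp_force: 69.3
pos [510.1  54.9  51.3] rot [-3.141e+00 -1.000e-03  6.700e-02] open 0.266 grip 69.3 F [-0.2  0.5 -0.9] t 24.8
 target [516.5  55.5  50. ] turn [-0.0002 -0.0002  0.    ] rows>= 0.0  shift after turn (units) [ 0.258 -0.007  0.052]  shift before turn [ 0.258 -0.007  0.053]
```

```bash
python3 -m inch '[[0,0,0,0.06,0,0.04,1],[0,0,0,0.06,0,0,1],[0,0,0,0.06,0,0,1],[0,0,0,0.04,0,0,1],[0,0,0,0.04,0,0,1],[0,0,0,0,0,0,1]]'
python3 -m inch '[[0,0,0,0.06,0,0,1],[0,0,0,0.04,0,0,1],[0,0,0,0,0,0,1]]'
```

```text
clock: 25.27
eef_pos: [515.1, 55.2, 50.5]
tcp_rot: [-3.141, 0.001, 0.067]
contact_force: [-4.5, -0.9, 7.8]
opening: 0.267
grasp_force: 70.3
clock: 25.52
eef_pos: [516.3, 55.3, 50.5]
tcp_rot: [-3.141, 0.004, 0.067]
contact_force: [-9.7, -0.4, 12.4]
opening: 0.268
grasp_force: 71.4
```

```bash
python3 -m inch '[[0,0,0,0.06,0,-0.02,1],[0,0,0,0.06,0,0,1],[0,0,0,0,0,0,1]]'
python3 -m inch '[[0,0,0,-0.1,0,0,0.9],[0,0,0,0,0,0,0.4],[0,0,0,0,0,0,0],[0,0,0,0,0,0,0],[0,0,0,0,0,-0.8,0],[0,0,0,0,0,-0.9,0],[0,0,0,0,0,-0.9,0],[0,0,0,0,0,-0.9,0]]'
python3 - <<'E'
from h import *
f=grab_frame("side"); W=f["pixels"][190:290,200:336]; save(cv2.resize(W,(800,588),interpolation=cv2.INTER_CUBIC),"s5.png")
c=cloud(f)
m=(np.hypot(c[...,0]-565,c[...,1]-385)<70)&(c[...,2]>46)&(c[...,2]<60); v,u=np.nonzero(m)
p=world(f,np.c_[u,v],50.)[:,:2]; print(len(p),p.mean(0),cv2.minAreaRect(p.astype(np.float32)))
E
python3 plan.py 566 384.3 34 -0.02
```

```text
clock: 25.77
eef_pos: [516.6, 55.3, 50.5]
tcp_rot: [-3.141, 0.009, 0.067]
contact_force: [-17.3, -1.0, 18.3]
opening: 0.269
grasp_force: 72.1
clock: 26.43
eef_pos: [519.2, 55.4, 139.2]
tcp_rot: [-3.141, -0.001, 0.067]
contact_force: [-0.4, 0.2, -0.2]
opening: 1.001
grasp_force: 0.0
863 [564.16761379 388.3168785 ] ((564.0810546875, 388.13067626953125), (45.38547134399414, 54.40835189819336), 87.69241333007812)
pos [521.5  55.7 143.3] rot [-3.141 -0.006  0.067] open 1.001 grip 0.0 F [2.5 0.5 4. ] t 26.5
 target [566.  384.3  34. ] turn [-0.0003 -0.002   0.0278] rows>= 0.7  shift after turn (units) [  1.517 -13.177   4.372]  shift before turn [  2.632 -12.991   4.398]
```

View pics/s5.png

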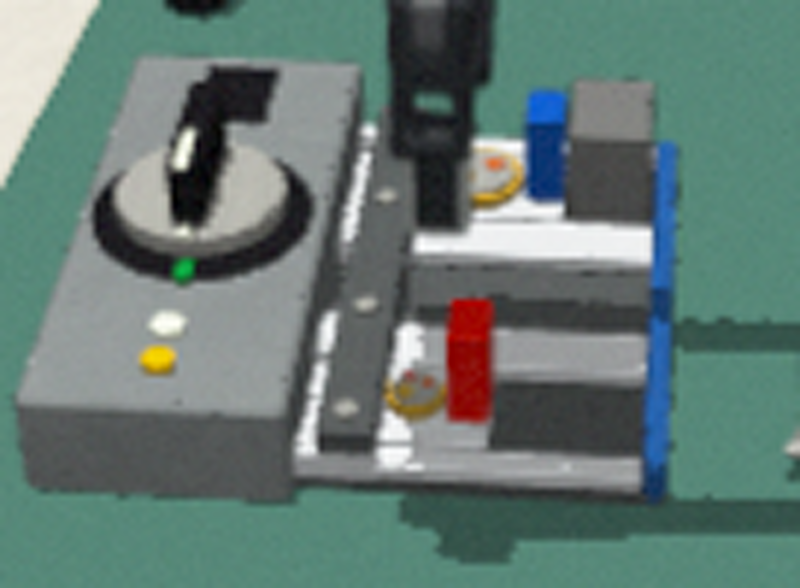

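The small carrier is home in the left bay: red tab (470,360), tongue under the bar, gap behind it free. Next is the left yellow block at (566,385).

```bash
python3 -m inch '[[0,0,0.031,0,0,0,0],[0,0,0,0.1,-0.94,0,0],[0,0,0,0.1,-0.94,0,0],[0,0,0,0.1,-0.94,0,0],[0,0,0,0.1,-0.94,0,0],[0,0,0,0.1,-0.94,0,0],[0,0,0,0.1,-0.94,0,0],[0,0,0,0.1,-0.94,0,0]]'
python3 -m inch '[[0,0,0,0.1,-0.94,0,0],[0,0,0,0.1,-0.94,0,0],[0,0,0,0.1,-0.94,0,0],[0,0,0,0.1,-0.94,0,0],[0,0,0,0.1,-0.94,0,0],[0,0,0,0.1,-0.94,0,0],[0,0,0,0.1,-0.94,0,0],[0,0,0,0,0,0.8,0]]'
python3 plan.py 566 384.8 36 -0.03
```

```text
clock: 27.15
eef_pos: [541.8, 220.7, 138.3]
tcp_rot: [-3.141, -0.001, -0.03]
contact_force: [0.2, -0.3, 0.5]
opening: 0.998
grasp_force: 0.0
clock: 27.82
eef_pos: [566.8, 389.0, 122.0]
tcp_rot: [-3.135, -0.008, -0.028]
contact_force: [1.0, 0.0, 0.2]
opening: 1.002
grasp_force: 0.0
pos [566.8 389.  122. ] rot [-3.135 -0.008 -0.028] open 1.002 grip 0.0 F [1.  0.  0.2] t 27.8
 target [566.  384.8  36. ] turn [-0.0022 -0.0024  0.0005] rows>= 0.1  shift after turn (units) [-0.029  0.169  3.441]  shift before turn [-0.055  0.193  3.439]
```

```bash
python3 -m inch '[[0,0,0,0,0.05,0.6,0],[0,0,0,0,0,0.8,0],[0,0,0,0,0,0.6,0],[0,0,0,0,0,0,0],[0,0,0,0,0,0,0]]'
python3 plan.py 566 384.8 36 -0.03
```

```text
clock: 28.23
eef_pos: [563.5, 381.7, 67.7]
tcp_rot: [3.141, 0.001, -0.03]
contact_force: [-0.0, -1.0, 0.8]
opening: 0.998
grasp_force: 0.0
pos [563.5 381.7  67.7] rot [ 3.141e+00  1.000e-03 -3.000e-02] open 0.998 grip 0.0 F [-0.  -1.   0.8] t 28.2
 target [566.  384.8  36. ] turn [ 0.0001  0.0003 -0.0001] rows>= 0.0  shift after turn (units) [ 0.097 -0.128  1.267]  shift before turn [ 0.098 -0.129  1.266]
```

```bash
python3 -m inch '[[0,0,0,0.1,-0.13,0.6,0],[0,0,0,0,0,0.6,0.2],[0,0,0,0,0,0,0.5],[0,0,0,0,0,0,0.8],[0,0,0,0,0,0,1],[0,0,0,0,0,0,1],[0,0,0,0,0,0,1],[0,0,0,0,0,0,1]]' 60
python3 -m inch '[[0,0,0,0,0,-0.6,1],[0,0,0,0,0,-0.9,1],[0,0,0,0,0,-0.8,1],[0,0,-0.0309,0,0,0,1],[0,0,0,0,0,0,1]]'
python3 - <<'E'
from plan import *
p=t2w(-75,72); plan(p[0],p[1],62,0.067)
E
```

```text
clock: 28.9
eef_pos: [566.6, 385.3, 39.0]
tcp_rot: [-3.141, -0.001, -0.03]
contact_force: [-0.4, -0.8, -1.2]
opening: 0.51
grasp_force: 61.6
clock: 29.32
eef_pos: [567.5, 385.9, 99.0]
tcp_rot: [-3.139, -0.004, 0.071]
contact_force: [-0.3, 0.5, -1.1]
opening: 0.506
grasp_force: 61.8
pos [567.5 385.9  99. ] rot [-3.139 -0.004  0.071] open 0.506 grip 61.8 F [-0.3  0.5 -1.1] t 29.3
 target [472.6  52.6  62. ] turn [-0.0008 -0.0013  0.0013] rows>= 0.1  shift after turn (units) [-4.679 13.049  1.479]  shift before turn [-4.739 13.033  1.428]
```

```bash
python3 -m inch '[[0,0,0.001,0,0,-0.8,1],[0,0,0,-0.31,0.87,0,1],[0,0,0,-0.31,0.87,0,1],[0,0,0,-0.31,0.87,0,1],[0,0,0,-0.31,0.87,0,1],[0,0,0,-0.31,0.87,0,1],[0,0,0,-0.31,0.87,0,1],[0,0,0,-0.31,0.87,0,1]]'
python3 -m inch '[[0,0,0,-0.31,0.87,0,1],[0,0,0,-0.31,0.87,0,1],[0,0,0,-0.31,0.87,0,1],[0,0,0,-0.31,0.87,0,1],[0,0,0,-0.31,0.87,0,1],[0,0,0,-0.31,0.87,0,1],[0,0,0,-0.31,0.87,0,1],[0,0,0,-0.31,0.87,0,1]]'
python3 -m inch '[[0,0,0,0,0,0.5,1],[0,0,0,0,0,0.5,1],[0,0,0,0,0,0.5,1],[0,0,0,0,0,0.2,1],[0,0,0,0,0,0,1],[0,0,0,0,0,0,1]]'
python3 - <<'E'
from plan import *
p=t2w(-75,72); plan(p[0],p[1],62,0.067)
E
```

```text
clock: 29.98
eef_pos: [521.1, 228.6, 116.0]
tcp_rot: [-3.141, -0.0, 0.061]
contact_force: [0.5, 0.1, -0.5]
opening: 0.505
grasp_force: 61.8
clock: 30.65
eef_pos: [470.4, 51.1, 115.9]
tcp_rot: [-3.141, -0.0, 0.061]
contact_force: [0.9, 0.1, 0.0]
opening: 0.502
grasp_force: 61.8
clock: 31.15
eef_pos: [471.0, 52.2, 73.4]
tcp_rot: [-3.141, 0.0, 0.063]
contact_force: [-0.2, -0.8, -1.4]
opening: 0.507
grasp_force: 61.8
pos [471.   52.2  73.4] rot [-3.141  0.     0.063] open 0.507 grip 61.8 F [-0.2 -0.8 -1.4] t 31.1
 target [472.6  52.6  62. ] turn [-0.0002  0.     -0.0013] rows>= 0.0  shift after turn (units) [ 0.065 -0.01   0.456]  shift before turn [ 0.065 -0.01   0.456]
```

```bash
python3 -m inch '[[0,0,-0.0013,0.06,-0.01,0.2,1],[0,0,0,0.1,0,0.2,1],[0,0,0,0.1,0,0,1],[0,0,0,0,0,0,1]]'
python3 -m inch '[[0,0,0,0.06,0,0,1],[0,0,0,0,0,0,1]]'
python3 -m inch '[[0,0,0,0.06,0,0,1],[0,0,0,0,0,0,1]]'
python3 -m inch '[[0,0,0,0.06,0,0,1],[0,0,0,0,0,0,1]]'
```

```text
clock: 31.48
eef_pos: [478.3, 53.0, 63.3]
tcp_rot: [-3.141, -0.001, 0.068]
contact_force: [0.3, -0.4, -1.2]
opening: 0.507
grasp_force: 61.8
clock: 31.65
eef_pos: [479.1, 53.0, 63.3]
tcp_rot: [-3.141, -0.0, 0.068]
contact_force: [-0.7, -0.2, -1.4]
opening: 0.507
grasp_force: 62.0
clock: 31.82
eef_pos: [479.2, 53.0, 63.1]
tcp_rot: [-3.141, 0.002, 0.068]
contact_force: [-4.4, -0.7, 1.6]
opening: 0.508
grasp_force: 62.3
clock: 31.98
eef_pos: [479.4, 53.0, 62.9]
tcp_rot: [-3.141, 0.005, 0.068]
contact_force: [-8.8, 0.4, 4.6]
opening: 0.509
grasp_force: 62.6
```

```bash
python3 -m inch '[[0,0,0,-0.21,0,0,1],[0,0,0,0,0,0,1],[0,0,0,0,0,0.2,1],[0,0,0,0,0,0.15,1],[0,0,0,0,0,0,1]]'
python3 -m inch '[[0,0,0,0,0,0.12,1],[0,0,0,0,0,0.12,1],[0,0,0,0,0,0.08,1],[0,0,0,0,0,0,1]]'
python3 -m inch '[[0,0,0,0,0,0.04,1],[0,0,0,0,0,0,1]]'
```

```text
clock: 32.4
eef_pos: [476.9, 52.8, 53.9]
tcp_rot: [-3.141, -0.0, 0.068]
contact_force: [-0.3, 0.5, -1.2]
opening: 0.509
grasp_force: 62.0
clock: 32.73
eef_pos: [476.7, 52.8, 46.0]
tcp_rot: [-3.141, 0.0, 0.068]
contact_force: [-0.5, 0.2, -0.4]
opening: 0.505
grasp_force: 62.0
clock: 32.9
eef_pos: [476.9, 52.8, 45.4]
tcp_rot: [-3.141, -0.001, 0.068]
contact_force: [-0.1, -0.5, -1.0]
opening: 0.511
grasp_force: 62.0
```

```bash
python3 -m inch '[[0,0,0,0,0,0.04,1],[0,0,0,0,0,0.04,1],[0,0,0,0,0,0,1]]'
python3 -m inch '[[0,0,0,0,0,0,0.4],[0,0,0,0,0,0,0.1],[0,0,0,0,0,0,0],[0,0,0,0,0,-0.8,0],[0,0,0,0,0,-0.9,0],[0,0,0,0,0,-0.9,0],[0,0,0,0,0,-0.9,0],[0,0,0,0,0,-0.9,0]]'
python3 - <<'E'
from plan import *
f=grab_frame("side"); W=f["pixels"][190:290,200:336]; save(cv2.resize(W,(800,588),interpolation=cv2.INTER_CUBIC),"s6.png")
p=t2w(80,0); plan(p[0],p[1],86,1.637)
c=cloud(f); q=c.reshape(-1,3)
for nm,cx,cy in(("Y",477,53),("G",478.5,-91)):
    k=q[(np.hypot(q[:,0]-cx,q[:,1]-cy)<26)&(q[:,2]>40)&(q[:,2]<75)]; print(nm,np.percentile(k[:,2],[50,90]))
E
```

```text
clock: 33.15
eef_pos: [477.1, 52.9, 44.3]
tcp_rot: [-3.141, -0.001, 0.068]
contact_force: [-3.4, -0.3, 13.1]
opening: 0.505
grasp_force: 63.3
clock: 33.82
eef_pos: [476.6, 52.7, 154.5]
tcp_rot: [-3.141, -0.0, 0.068]
contact_force: [0.8, 0.4, 0.9]
opening: 1.004
grasp_force: 0.0
pos [478.9  53.  158.3] rot [-3.141 -0.006  0.068] open 1.004 grip 0.0 F [ 2.1 -0.6  3.7] t 33.9
 target [632.  -9.  86.] turn [ 0.0013 -0.0016 -0.4995] rows>= 12.6  shift after turn (units) [-2.88   5.948  2.891]  shift before turn [5.927 2.892 2.923]
Y [55.8250522  57.22847986]
G [55.81441097 57.40789143]
```

View pics/s6.png

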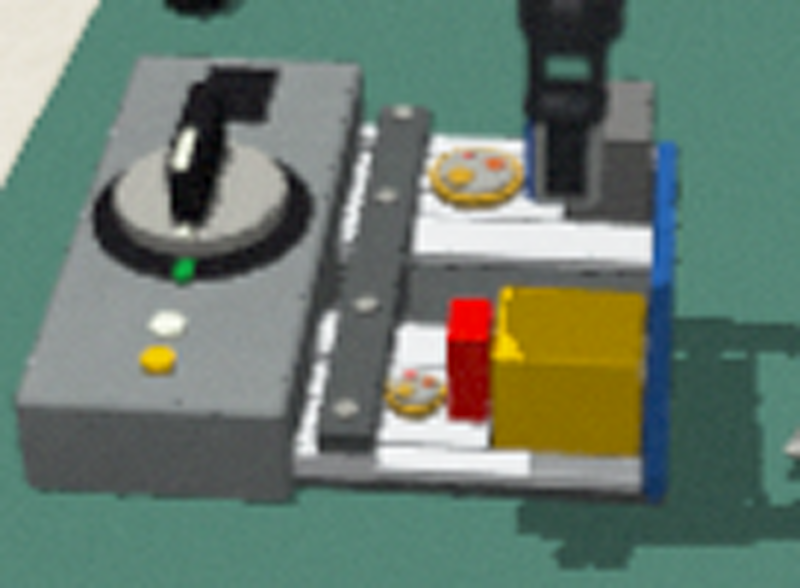

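Both blocks stand flat, tops at about 56 mm as expected: yellow (570,370) behind the red tab, grey behind the blue tab. Now I'll close the clamp.

```bash
python3 -m inch '[[0,0,-0.0384,0,0,0,0],[0,0,-0.0384,0,0,0,0],[0,0,-0.0384,0,0,0,0],[0,0,-0.0384,0,0,0,0],[0,0,-0.0384,0,0,0,0],[0,0,-0.0384,0,0,0,0],[0,0,-0.0384,0,0,0,0],[0,0,-0.0384,0,0,0,0]]'
python3 -m inch '[[0,0,-0.0384,0,0,0,0],[0,0,-0.0384,0,0,0,0],[0,0,-0.0384,0,0,0,0],[0,0,-0.0384,0,0,0,0],[0,0,-0.0384,0,0,0,0],[0,0,0,0,0,0,0]]'
python3 plan.py 632 -9 86 1.637
```

```text
clock: 34.53
eef_pos: [476.8, 52.8, 153.3]
tcp_rot: [3.141, -0.001, 1.039]
contact_force: [-0.2, 0.2, -0.7]
opening: 0.998
grasp_force: 0.0
clock: 35.03
eef_pos: [476.8, 52.8, 153.3]
tcp_rot: [3.141, -0.001, 1.642]
contact_force: [-0.2, -1.2, -0.4]
opening: 1.001
grasp_force: 0.0
pos [476.8  52.8 153.3] rot [ 3.141e+00 -1.000e-03  1.642e+00] open 1.001 grip 0.0 F [-0.2 -1.2 -0.4] t 35.0
 target [632.  -9.  86.] turn [ 0.0002 -0.0002  0.0015] rows>= 0.0  shift after turn (units) [-2.876  6.032  2.691]  shift before turn [-2.905  6.018  2.693]
```

```bash
python3 -m inch '[[0,0,0.0015,-0.41,0.86,0,0],[0,0,0,-0.41,0.86,0,0],[0,0,0,-0.41,0.86,0,0],[0,0,0,-0.41,0.86,0,0],[0,0,0,-0.41,0.86,0,0],[0,0,0,-0.41,0.86,0,0],[0,0,0,-0.41,0.86,0,0],[0,0,0,0,0,0,0]]'
python3 -m inch '[[0,0,0,0,0,0.7,0],[0,0,0,0,0,0.7,0],[0,0,0,0,0,0.7,0],[0,0,0,0,0,0.5,0],[0,0,0,0,0,0,0],[0,0,0,0,0,0,0.3]]'
python3 plan.py 632 -9 86 1.637
```

```text
clock: 35.7
eef_pos: [635.3, -11.1, 153.6]
tcp_rot: [3.137, 0.0, 1.626]
contact_force: [-0.1, 0.0, 1.2]
opening: 0.996
grasp_force: 0.0
clock: 36.2
eef_pos: [630.8, -9.4, 88.1]
tcp_rot: [-3.141, -0.001, 1.63]
contact_force: [1.0, 0.6, 1.4]
opening: 0.888
grasp_force: 0.0
pos [630.8  -9.4  88.1] rot [-3.141e+00 -1.000e-03  1.630e+00] open 0.888 grip 0.0 F [1.  0.6 1.4] t 36.2
 target [632.  -9.  86.] turn [-0.0003 -0.0002 -0.0022] rows>= 0.1  shift after turn (units) [0.014 0.048 0.082]  shift before turn [0.015 0.048 0.082]
```

```bash
python3 -m inch '[[0,0,-0.002,0.01,0.05,0.06,0.5],[0,0,0,0,0,0,0.9],[0,0,0,0,0,0,1],[0,0,0,0,0,0,1],[0,0,0,0,0,0,1],[0,0,0,0,0,0,1],[0,0,0,0,0,0,1],[0,0,0,0,0,0,1]]' 80
python3 -m inch '[[0,0,0.0382,0,0,0,1],[0,0,0.0382,0,0,0,1],[0,0,0.0382,0,0,0,1],[0,0,0.0382,0,0,0,1],[0,0,0.0382,0,0,0,1],[0,0,0.0382,0,0,0,1],[0,0,0.0382,0,0,0,1],[0,0,0.0382,0,0,0,1]]'
python3 - <<'E'
from plan import *
plan(632,-9,86,-1.362); print(r.sense()["qpos"][5])
E
```

```text
clock: 36.87
eef_pos: [630.8, -9.4, 87.8]
tcp_rot: [-3.138, -0.001, 1.638]
contact_force: [-10.3, -0.7, 12.3]
opening: 0.145
grasp_force: 79.2
clock: 37.53
eef_pos: [630.5, -9.3, 87.8]
tcp_rot: [-3.139, 0.003, 0.672]
contact_force: [-11.0, 0.6, 13.0]
opening: 0.149
grasp_force: 79.4
pos [630.5  -9.3  87.8] rot [-3.139e+00  3.000e-03  6.720e-01] open 0.149 grip 79.4 F [-11.    0.6  13. ] t 37.5
 target [632  -9  86] turn [3.000e-04 1.400e-03 6.473e-01] rows>= 16.3  shift after turn (units) [ 0.001 -0.061  0.073]  shift before turn [0.055 0.028 0.073]
0.8813501770832629
```

```bash
python3 -m inch '[[0,0,0.0382,0,0,0,1],[0,0,0.0382,0,0,0,1],[0,0,0.0382,0,0,0,1],[0,0,0.0382,0,0,0,1],[0,0,0.0382,0,0,0,1],[0,0,0.0382,0,0,0,1],[0,0,0.0382,0,0,0,1],[0,0,0.0382,0,0,0,1]]'
python3 -m inch '[[0,0,0.0382,0,0,0,1],[0,0,0.0382,0,0,0,1],[0,0,0.0382,0,0,0,1],[0,0,0.0382,0,0,0,1],[0,0,0.0382,0,0,0,1],[0,0,0.0382,0,0,0,1],[0,0,0.0382,0,0,0,1],[0,0,0.0382,0,0,0,1]]'
python3 -m inch '[[0,0,0.034,0,0,0,1],[0,0,0,0,0,0,1],[0,0,0,0,0,0,1]]'
python3 plan.py 632 -9 86 -1.362
```

```text
clock: 38.2
eef_pos: [630.5, -9.0, 87.8]
tcp_rot: [3.141, 0.004, -0.288]
contact_force: [-11.7, 1.7, 13.6]
opening: 0.145
grasp_force: 79.5
clock: 38.87
eef_pos: [630.6, -8.9, 87.8]
tcp_rot: [3.139, 0.002, -1.249]
contact_force: [-10.1, 2.8, 12.0]
opening: 0.149
grasp_force: 79.5
clock: 39.12
eef_pos: [630.7, -8.8, 87.8]
tcp_rot: [3.138, 0.002, -1.35]
contact_force: [-10.5, 1.9, 12.5]
opening: 0.146
grasp_force: 79.5
pos [630.7  -8.8  87.8] rot [ 3.138e+00  2.000e-03 -1.350e+00] open 0.146 grip 79.5 F [-10.5   1.9  12.5] t 39.1
 target [632.  -9.  86.] turn [0.001  0.0006 0.0037] rows>= 0.1  shift after turn (units) [ 0.018 -0.051  0.073]  shift before turn [ 0.019 -0.051  0.073]
```

Add the last 0.012 rad, release, rise and back away, then check.

```bash
python3 -m inch '[[0,0,0.0045,0,0,0,1],[0,0,0,0,0,0,1],[0,0,0,0,0,0,1]]'
python3 -m inch '[[0,0,0,0,0,0,0.3],[0,0,0,0,0,0,0.1],[0,0,0,0,0,0,0],[0,0,0,0,0,-0.8,0],[0,0,0,0,0,-0.9,0],[0,0,0,0,0,-0.9,0],[0,0,0,0,0,-0.9,0],[0,0,0,0,0,-0.9,0]]'
python3 -m inch '[[0,0,0,0,0.9,-0.4,0],[0,0,0,0,0.9,-0.4,0],[0,0,0,0,0.9,-0.4,0],[0,0,0,0,0.9,-0.4,0],[0,0,0,0,0.9,-0.4,0],[0,0,0,0,0.9,-0.4,0],[0,0,0,0,0.9,0,0],[0,0,0,0,0,0,0]]'
python3 - <<'E'
from plan import *
f=grab_frame("top"); g=grab_frame("side")
print(r.sense()["eef_pos"])
W=np.zeros((600,800,3),np.uint8)
W[:400,:400]=cv2.resize(f["pixels"][150:250,225:325],(400,400),interpolation=cv2.INTER_CUBIC)
W[:400,400:]=cv2.resize(g["pixels"][190:290,200:300],(400,400),interpolation=cv2.INTER_CUBIC)
W[400:,:267]=cv2.resize(f["pixels"],(267,200)); W[400:,300:567]=cv2.resize(g["pixels"],(267,200))
save(W,"fin.png")
for h_ in (f,g):
    p=cloud(h_).reshape(-1,3); q=p[(p[:,2]>74)&(p[:,2]<105)&(np.hypot(p[:,0]-632,p[:,1]+9)<45)]
    print(len(q),cv2.minAreaRect(q[:,:2].astype(np.float32)))
E
```

```text
clock: 39.37
eef_pos: [630.7, -8.8, 87.8]
tcp_rot: [3.138, 0.002, -1.364]
contact_force: [-10.9, 2.8, 13.0]
opening: 0.145
grasp_force: 79.5
clock: 40.03
eef_pos: [632.8, -9.4, 198.2]
tcp_rot: [-3.14, 0.0, -1.364]
contact_force: [0.4, 0.1, 0.7]
opening: 0.999
grasp_force: 0.0
clock: 40.7
eef_pos: [475.4, -42.3, 257.4]
tcp_rot: [3.141, 0.0, -1.364]
contact_force: [0.4, -0.2, -0.5]
opening: 1.002
grasp_force: 0.0
[478.58549949 -41.95875885 257.48422405]
130 ((632.740966796875, -10.997596740722656), (14.576021194458008, 62.160980224609375), 12.006131172180176)
134 ((629.7434692382812, -8.418693542480469), (14.071943283081055, 66.79389953613281), 13.095271110534668)
```

View pics/fin.png

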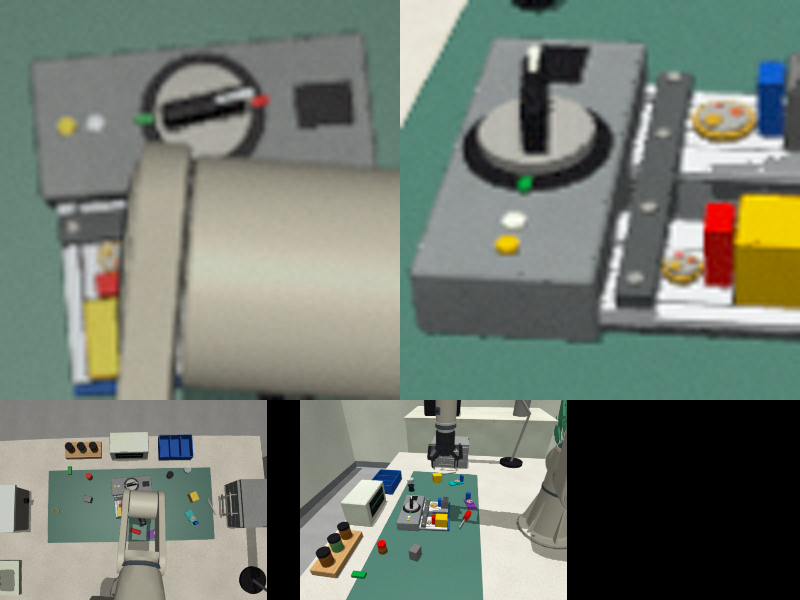

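The pointer (235,95) is at the red mark (260,101), measured bar angle about -77.5° against a target of -78°. Both carriers are still packed, and the jar and loupe are upright.

```bash
python3 -c "
from rig import r
print(r.sign_off())"
```

```text
the job is handed in; nothing more can be done
None
```

The job is handed in: clamp opened to green, both carriers present (one large, one small) packed home in the outer bays with matching blocks, clamp closed to red by the final pictures, jar and loupe still standing, about 41 s used.

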